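# Snap the gasketed lid back onto the feeder's suction-filter housing

### The arm

A 6-joint arm with a two-finger parallel gripper is mounted at the origin on the work surface. World frame = base frame: x ahead of the robot, y to its left, z up, the work surface at z = 0. Lengths are in m, angles in rad, forces in N, time in s.
With the tool pointing down it reaches from about 0.225 to 0.875 m from the base axis. Payload 3.4 kg.
Tool frame: the origin (TCP) lies between the finger pads; the fingertips stand 8 mm ahead of it and the grasp point (between the pads) lies 11 mm behind it; z points along the fingers, y is the line along which they close (so a half turn about z gives the same grasp; the last joint's range is limited). The gripper opens to 85 mm and grips with 20 to 120 N. Pads are 22 mm wide; open, the fingers measure 114 mm over their backs; the gripper's body (76 mm by 85 mm) begins 54 mm behind the grasp point. The pads swing forward as they close: fully open they stand 13 mm farther back than shut.
Start: joints at [0.999, 0.276, 1.505, -0, 1.361, -0.121], TCP at [0.251, 0.518, 0.239] pointing down, gripper open.
Joint ranges: [-2.89, 2.89], [-0.75, 2.08], [0.22, 2.7], [-1.18, 4.32], [0.11, 2.71], [-2.7, 2.7]. Speed limits (rad/s): [2.57, 2.57, 3.14, 3.14, 3.14, 3.14].

### API

Orientations are given as a unit quaternion [w, x, y, z].
In Python, from rig import manip, optics, finder gives the robot as it stands.
- The arm moves only by the tool servo_tool, never from a script. Its argument "increments" is a list of rows, each a list of 7 numbers: the shift along the tool's x, y, z in cm, then the turn, a rotation vector about the tool's x, y, z in degrees, then the closure, from -1 (fully open) to 1 (shut). In form: [[x, y, z, rx, ry, rz, gripper], ...]. A call has exactly 5 rows; each row shifts and turns the commanded pose from where the row before left it, along the tool's axes as they then stand; what a row does not reach is not made up. A row lasts 1/10 s, in which the tool goes at most 50 mm and 8.59 degrees, less where a joint would pass 70% of its speed; a pose out of reach is approached as far as the arm can. A call is refused whole if a number of a shift passes 5 or a number of a turn 8.59, either way. A call with a gripper value outside its range is refused whole. The fingers move at their own pace and stop on an object; "squeeze" is the grip in N (left out, the last holds). Time passes only in rows, so rows that do not move let the fingers close, or fill a call up. It gives the time, the measured TCP pose, the force, the opening and the grip force at its end, in the units of the state.
- manip.get_state(): the state, without advancing time (a new reading comes with each control period).
- optics.get_image(name): name is "scene" or "top" or "wrist"; returns the picture (420x560x3 uint8, red, green, blue); there is no depth.
- optics.get_calibration(name): a dict with "fov_y" (degrees; the focal length in pixels is half the picture's height over the tangent of half this angle, whatever the lens; pixels are square), "cx", "cy" (the principal point, pixels), "world_to_cam" (4x4, takes a point from world to camera coordinates). Camera axes: x right, y down, z forward; pixel columns grow to the right and rows downward; lengths in m; the calibration is good to about 2 mm. A picture is of the moment at which its call begins: read the wrist's pose just before it. get_calibration takes no time and is no camera call; for the wrist camera it gives the pose at the moment of the call.
- manip.sign_off(): hands the job in; it is judged then, once.
Trained networks look in the newest picture that a camera, given by its name, has taken for a name from the list of things; names that differ only in an ending like _2 or _b are one class to them, and where a whole thing is asked for, a point or a joint stands for the part that bears it (a point fixed in the world has none). Each returns a list of dicts, best first, with "p" (0 to 1); they miss things now and then, are a little off and sometimes report something else, mostly with a low value. They report only what shows in the picture. A call takes as long as a camera call.
- finder.silhouettes(label, camera): "region" (420x560 bool, what is visible of it) and "box" ([centre column, centre row, width, height] in pixels, round what is visible of it).
- finder.tip_of(label, camera): "at" ([column, row] in pixels: a listed point, or the origin of a listed thing).
The state is a dict: "clock": time; "qpos": joint angles; "qd": joint speeds; "effort": joint torques, N m; "position": TCP position; "ee_rot": TCP orientation; "contact_force": force on the tool from outside, world axes, zero at the start; "moment": the same for the moment, N m; "width": finger opening in m; "gripper_force": force on a finger pad.
Only numpy, scipy, OpenCV 4.12 (cv2) and the standard library are available. Lean on these libraries where they do the work, as an engineer would, in place of code of your own. Each camera call takes 0.05 s, during which the arm holds its last target. There are 200 camera calls.

### The job

The suction filter of the blank feeder has just been changed: lift the loose grey lid by its rib and set it squarely on the filter housing. Then press it down one corner at a time on its thumb pads: push until the corner has clicked under its catch and then hold it down against its stop with about 2 kg (20 N) for half a second, so that the gasket beds in evenly, before you go on to the next, until the lid sits flat all round. The thin plastic cracks under a hard shove (over 4.5 kg), so feel your way, and leave the other things on the table where they are.

Things in the scene. Friction and masses are not known exactly. Their poses are not given: they have to be found in the camera images.
- housing: grey plastic filter housing, screwed to the table: 150 mm (its x) by 110 mm (its y) outside, walls 5 mm thick and 69 mm high, open on top, a new pleated filter 48 mm high inside, a hose spigot on its +x end, a spring catch at 60 mm along x and 61 mm along y from the middle in each of the four corners. Origin: centre of its underside, on the table; z up.
- housing_mouth (a point): middle of the housing's mouth, 70 mm above its underside. The opening is 140 by 100 mm; a soft black rubber gasket lies on the wall top and stands up to 76 mm. The lid goes on either way round. Set square on it, the lid first rests loosely on the lead-ins of the four catches with the lid's origin 63 mm above the housing's underside; fully home it is at 56 mm.
- hook0 (a point): a black spring catch, at the housing's -x, -y corner; the other three are alike, mirrored. The point is the tip of its hook, which overhangs the lid's edge by 2 mm; underside 75 mm above the housing's underside. Above it a sloping lead-in rises to 83 mm: the lid's edge, pushed down, springs the catch outward and snaps in below the hook.
- lid: loose light-grey plastic lid, 160 mm (its x) by 120 mm (its y), about 0.2 kg. Origin: centre of the bottom of its skirt; z up. From there up: skirt to 16 mm (outside 134 by 97 mm, drawn in to 126 by 89 mm at its foot), edge flange 16 to 19 mm, raised panel (136 by 92 mm) to 29 mm with two cross beads to 31 mm, grab rib to 50 mm. It twists a little about its x, so corners go home separately.
- lid_end0: the lid's -x end, part of the lid (same origin): it carries pad0 and pad1
- lid_end1: the lid's +x end, part of the lid (same origin): it carries pad2 and pad3
- lid_rib (a point): grip point in the middle of the lid's grab rib, 40 mm above the lid's origin; the rib runs along the lid's x: 52 mm long, 14 mm wide, 21 mm high (29 to 50 mm above the origin). Pressing here works on all four catches at once and takes 35 N or more. A push of over 45 N on an end of the lid cracks it.
- pad0 (a point): where to press the lid's -x, -y corner: centre of the top of a round thumb pad, 18 mm across, 54 and 36 mm from the lid's middle, 30 mm above its origin. Pressed, it resists with 9 to 16 N, gives with a snap, then stops hard 2 to 3 mm on, 6 to 13 mm below its start. Let go before the snap it comes up again. To bed the gasket hold 15 to 28 N at the stop for 0.3 s or more. Over 45 N cracks it.
- pad1 (a point): the like thumb pad at the lid's -x, +y corner
- pad2 (a point): the like thumb pad at the lid's +x, -y corner
- pad3 (a point): the like thumb pad at the lid's +x, +y corner
- lip0 (a point): top of the lid's edge flange, on the long edge beside pad0, where the spring catch hooks over it (60 mm and 60 mm from the lid's middle). Height above the housing's underside: about 82 mm when the lid lies loose on the catches, 75 mm when this corner has clicked home.
- lip1 (a point): top of the lid's edge flange, on the long edge beside pad1, where the spring catch hooks over it (60 mm and 60 mm from the lid's middle). Height above the housing's underside: about 82 mm when the lid lies loose on the catches, 75 mm when this corner has clicked home.
- lip2 (a point): top of the lid's edge flange, on the long edge beside pad2, where the spring catch hooks over it (60 mm and 60 mm from the lid's middle). Height above the housing's underside: about 82 mm when the lid lies loose on the catches, 75 mm when this corner has clicked home.
- lip3 (a point): top of the lid's edge flange, on the long edge beside pad3, where the spring catch hooks over it (60 mm and 60 mm from the lid's middle). Height above the housing's underside: about 82 mm when the lid lies loose on the catches, 75 mm when this corner has clicked home.
- screwdriver: bystander: black-handled screwdriver lying on the table, origin under its middle
- old_filter: bystander: used, dusty filter element 90 x 124 x 29 mm, origin centre of its underside
- tape_roll: bystander: roll of brown tape lying flat, 96 mm across, 48 mm high, origin centre of its underside
- glue_bottle: bystander: white glue bottle, 60 mm across, 150 mm tall, origin centre of its underside
- mug: bystander: white mug, 80 mm across, 92 mm tall, origin centre of its underside
- carton: bystander: small closed carton 70 x 110 x 50 mm, origin centre of its underside
- bone_folder: bystander: flat aluminium creasing bar 150 x 26 x 5 mm, origin centre of its underside

How it is judged:
On the way, in this order (a step that is already met when the one before it is completed fails the run):
1. the lid lies square on the housing, on top of the catches, with no corner pressed home yet (horizontal distance between lid and housing below 0.006 m and angle between the x axis of lid and the x axis of housing, either way round below 0.06 rad and z of lid in the frame of housing below 0.068 m and angle between lid's own z axis and vertical below 0.06 rad and z of each of lip0, lip1, lip2, lip3 in the frame of housing above 0.0785 m), for 0.2 s.
2. the first corner has clicked home and is held down with 15 to 28 N while the other three still stand up (((z of lip0 in the frame of housing below 0.0765 m and z of each of lip1, lip2, lip3 in the frame of housing above 0.0785 m) or (z of each of lip0, lip2, lip3 in the frame of housing above 0.0785 m and z of lip1 in the frame of housing below 0.0765 m) or (z of each of lip0, lip1, lip3 in the frame of housing above 0.0785 m and z of lip2 in the frame of housing below 0.0765 m) or (z of each of lip0, lip1, lip2 in the frame of housing above 0.0785 m and z of lip3 in the frame of housing below 0.0765 m)) and (contact force between the fingers and lid_end0 between 15 and 28 N or contact force between the fingers and lid_end1 between 15 and 28 N)), for 0.3 s.
3. a second corner is home and held down with 15 to 28 N, two still stand up (((z of each of lip0, lip1 in the frame of housing below 0.0765 m and z of each of lip2, lip3 in the frame of housing above 0.0785 m) or (z of each of lip0, lip2 in the frame of housing below 0.0765 m and z of each of lip1, lip3 in the frame of housing above 0.0785 m) or (z of each of lip0, lip3 in the frame of housing below 0.0765 m and z of each of lip1, lip2 in the frame of housing above 0.0785 m) or (z of each of lip0, lip3 in the frame of housing above 0.0785 m and z of each of lip1, lip2 in the frame of housing below 0.0765 m) or (z of each of lip0, lip2 in the frame of housing above 0.0785 m and z of each of lip1, lip3 in the frame of housing below 0.0765 m) or (z of each of lip0, lip1 in the frame of housing above 0.0785 m and z of each of lip2, lip3 in the frame of housing below 0.0765 m)) and (contact force between the fingers and lid_end0 between 15 and 28 N or contact force between the fingers and lid_end1 between 15 and 28 N)), for 0.3 s.
4. a third corner is home and held down with 15 to 28 N, one still stands up (((z of each of lip0, lip1, lip2 in the frame of housing below 0.0765 m and z of lip3 in the frame of housing above 0.0785 m) or (z of each of lip0, lip1, lip3 in the frame of housing below 0.0765 m and z of lip2 in the frame of housing above 0.0785 m) or (z of each of lip0, lip2, lip3 in the frame of housing below 0.0765 m and z of lip1 in the frame of housing above 0.0785 m) or (z of lip0 in the frame of housing above 0.0785 m and z of each of lip1, lip2, lip3 in the frame of housing below 0.0765 m)) and (contact force between the fingers and lid_end0 between 15 and 28 N or contact force between the fingers and lid_end1 between 15 and 28 N)), for 0.3 s.
5. the last corner is home and held down with 15 to 28 N (z of each of lip0, lip1, lip2, lip3 in the frame of housing below 0.0765 m and (contact force between the fingers and lid_end0 between 15 and 28 N or contact force between the fingers and lid_end1 between 15 and 28 N)), for 0.3 s.
At the end, for the whole second after the job is handed in: The lid lies flat and square on the housing, at rest and let go: the flange at each of the four catches is under its hook, within 1.5 mm of 75 mm above the housing's underside, and the lid's middle is down at 56 mm (within 1.5 mm) (horizontal distance between lid and housing below 0.006 m and angle between the x axis of lid and the x axis of housing, either way round below 0.06 rad and z of each of lip0, lip1, lip2, lip3 in the frame of housing below 0.0765 m and z of lid in the frame of housing below 0.0575 m and linear speed of lid below 0.01 m/s); the robot touches nothing.
It fails at once if the gripper bears with more than 45 N on an end of the lid (contact force between the fingers and lid_end0 above 45 N or contact force between the fingers and lid_end1 above 45 N).
It fails at once if one of the other things (screwdriver, old filter, tape roll, glue bottle, mug, carton, creasing bar) is pushed more than 30 mm (distance of any of screwdriver, old_filter, tape_roll, glue_bottle, mug, carton, bone_folder from where it was at the start of the episode above 0.03 m).
It also fails if it takes over 72 s, if anything falls off the work surface, if the arm or the gripper's body presses on something with over 40 N, if the wrist force passes 120 N, or if a joint passes its speed limit or range.

## Working session

There is one attempt and no reset: what is moved stays moved. The work goes in short steps, Python scripts to look and compute and a tool call to move; the robot and the scene stay as the last step left them, time stands still between calls to the robot, and variables do not carry over. Pictures are saved under pics/ and viewed, at most 10 in all, crops included, and the job is handed in when it is done.

Besides the shell and the picture viewer there is one more tool, called after "Emit:" in YAML: its name, and indented under it one key for each argument. servo_tool: Moves the arm, as the interface text tells. Its arguments: {"type":"object","properties":{"increments":{"type":"array","items":{"type":"array","items":{"type":"number"}}},"squeeze":{"type":"number"}},"required":["increments"]}

```bash
mkdir -p pics; ls; cat > h.py <<'E'
from rig import manip, optics, finder
import numpy as np, cv2
from scipy.spatial.transform import Rotation as R
def cal(c):
    k=optics.get_calibration(c); f=210/np.tan(np.radians(k["fov_y"])/2); return f,k["cx"],k["cy"],np.array(k["world_to_cam"])
def unproj(px,z,C):
    f,cx,cy,T=C; Ri=T[:3,:3].T; o=-Ri@T[:3,3]; d=Ri@np.array([(px[0]-cx)/f,(px[1]-cy)/f,1]); return o+d*(z-o[2])/d[2]
def proj(p,C):
    f,cx,cy,T=C; q=T[:3,:3]@np.array(p)+T[:3,3]; return np.array([cx+f*q[0]/q[2],cy+f*q[1]/q[2]])
def rot():
    w=manip.get_state()["ee_rot"]; return R.from_quat([w[1],w[2],w[3],w[0]])
def st():
    s=manip.get_state(); print(round(s["clock"],2),np.round(s["position"],4),np.round(rot().as_matrix(),3).tolist(),np.round(s["contact_force"],1),s["width"])
E
python3 - <<'E'
from h import *
st()
for c in ["scene","top"]:
    im=optics.get_image(c); C=cal(c); cv2.imwrite(f"pics/{c}.png",im[:,:,::-1])
    for l,z in [("housing",0),("housing_mouth",.07),("hook0",.075),("lid",0),("lid_rib",.04),("pad0",.03),("pad1",.03),("pad2",.03),("pad3",.03),("lid_end0",0),("lid_end1",0)]:
        for d in finder.tip_of(l,c)[:4]: print(c,l,round(d["p"],2),np.round(d["at"]),np.round(unproj(d["at"],z,C),3)[:2])
E
```

```text
pics
0.0 [0.2503 0.5171 0.2385] [[-0.9, 0.436, -0.001], [0.436, 0.9, -0.002], [0.0, -0.002, -1.0]] [-0.2  0.5  0. ] 0.0851732302521498
scene housing 0.7 [306. 166.] [0.527 0.209]
scene housing 0.42 [186. 242.] [ 0.432 -0.207]
scene housing 0.28 [197. 243.] [ 0.457 -0.19 ]
scene housing 0.26 [281. 140.] [0.398 0.26 ]
scene housing_mouth 0.94 [309. 148.] [0.529 0.215]
scene hook0 0.58 [280. 140.] [0.446 0.191]
scene lid 0.97 [221. 240.] [ 0.502 -0.146]
scene pad0 0.97 [247. 233.] [ 0.556 -0.103]
scene pad0 0.92 [193. 241.] [ 0.463 -0.205]
scene pad0 0.71 [206. 220.] [ 0.446 -0.136]
scene pad0 0.55 [234. 253.] [ 0.571 -0.172]
scene pad1 0.97 [247. 233.] [ 0.556 -0.103]
scene pad1 0.92 [193. 241.] [ 0.463 -0.205]
scene pad1 0.71 [206. 220.] [ 0.446 -0.136]
scene pad1 0.55 [234. 253.] [ 0.571 -0.172]
scene pad2 0.97 [247. 233.] [ 0.556 -0.103]
scene pad2 0.92 [193. 241.] [ 0.463 -0.205]
scene pad2 0.71 [206. 220.] [ 0.446 -0.136]
scene pad2 0.55 [234. 253.] [ 0.571 -0.172]
scene pad3 0.97 [247. 233.] [ 0.556 -0.103]
scene pad3 0.92 [193. 241.] [ 0.463 -0.205]
scene pad3 0.71 [206. 220.] [
[... 619 characters left out ...]
 0.578 -0.179]
top pad1 0.73 [309. 224.] [ 0.552 -0.107]
top pad1 0.72 [318. 238.] [ 0.511 -0.135]
top pad1 0.56 [311. 257.] [ 0.45  -0.115]
top pad1 0.56 [332. 217.] [ 0.578 -0.179]
top pad2 0.73 [309. 224.] [ 0.552 -0.107]
top pad2 0.72 [318. 238.] [ 0.511 -0.135]
top pad2 0.56 [311. 257.] [ 0.45  -0.115]
top pad2 0.56 [332. 217.] [ 0.578 -0.179]
top pad3 0.73 [309. 224.] [ 0.552 -0.107]
top pad3 0.72 [318. 238.] [ 0.511 -0.135]
top pad3 0.56 [311. 257.] [ 0.45  -0.115]
top pad3 0.56 [332. 217.] [ 0.578 -0.179]
top lid_end0 0.8 [326. 240.] [ 0.506 -0.166]
top lid_end0 0.64 [322. 239.] [ 0.509 -0.152]
top lid_end1 0.8 [326. 240.] [ 0.506 -0.166]
top lid_end1 0.64 [322. 239.] [ 0.509 -0.152]
```

View pics/scene.png

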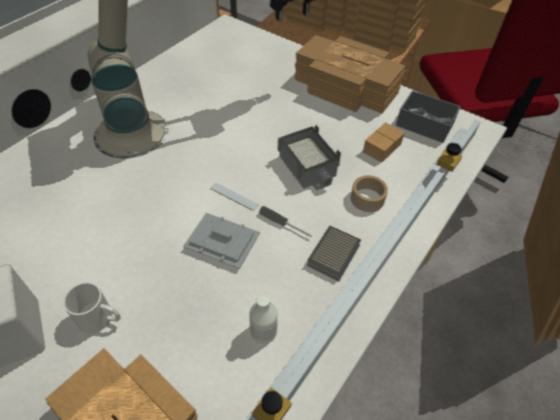

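View pics/top.png

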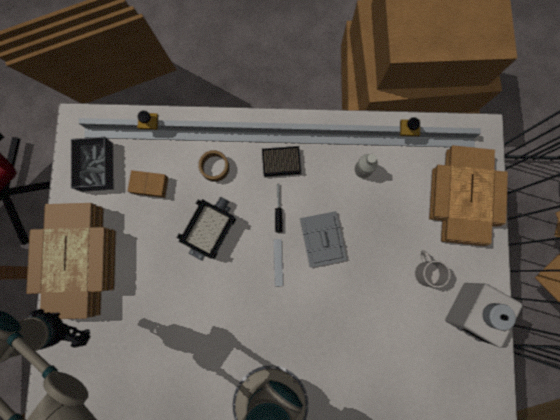

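The scene picture shows the lid at (222,240), rib up, and the open housing at (308,155). The top picture shows them at (323,240) and (208,229). The screwdriver and creasing bar lie between them at about (278,235) in the top picture. I'll move in over the housing first.

Emit:
servo_tool:
  increments:
    - [-4,-2.5,-1,0,0,0,-1]
    - [-4,-2.5,-1,0,0,0,-1]
    - [-4,-2.5,-1,0,0,0,-1]
    - [-4,-2.5,-1,0,0,0,-1]
    - [-4,-2.5,-1,0,0,0,-1]

```text
clock: 1.7
position: [0.3767, 0.3164, 0.2899]
ee_rot: [0.0, 0.223, 0.975, 0.0]
contact_force: [1.8, 0.1, 0.5]
width: 0.0853
gripper_force: 0.0
```

```bash
python3 - <<'E'
from h import *
st(); C=cal("wrist"); T=C[3]; print("cam",-T[:3,:3].T@T[:3,3],T[:3,:3].round(2).tolist(),C[:3])
print(proj([.527,.207,.07],C))
im=optics.get_image("wrist"); cv2.imwrite("pics/w1.png",im[:,:,::-1])
for l,z in [("housing",0),("housing_mouth",.07),("hook0",.075)]:
    for d in finder.tip_of(l,"wrist")[:5]: print(l,round(d["p"],2),np.round(d["at"]),np.round(unproj(d["at"],z,C),3)[:2])
E
```

```text
1.7 [0.3767 0.3164 0.2899] [[-0.9, 0.435, 0.001], [0.435, 0.9, 0.0], [-0.0, 0.001, -1.0]] [1.8 0.1 0.5] 0.08526572842791412
cam [0.30343391 0.35259541 0.42382107] [[0.44, 0.9, 0.0], [0.85, -0.41, 0.32], [0.29, -0.14, -0.95]] (np.float64(364.8938251312789), 275.50931506734844, 207.09698506981306)
[246.07099903 326.50938324]
housing 0.93 [257. 295.] [0.533 0.214]
housing_mouth 0.72 [252. 326.] [0.53  0.213]
hook0 0.72 [ 76. 298.] [0.409 0.058]
hook0 0.59 [196. 288.] [0.456 0.183]
```

Emit:
servo_tool:
  increments:
    - [-3,-3,0,0,0,0,-1]
    - [-3,-3,0,0,0,0,-1]
    - [0,0,0,0,0,0,-1]
    - [0,0,0,0,0,0,-1]
    - [0,0,0,0,0,0,-1]

```text
clock: 2.4
position: [0.4032, 0.2393, 0.2891]
ee_rot: [-0.001, 0.223, 0.975, 0.0]
contact_force: [0.6, 0.5, -0.7]
width: 0.0851
gripper_force: 0.0
```

```bash
python3 - <<'E'
from h import *
st(); C=cal("wrist")
im=optics.get_image("wrist"); cv2.imwrite("pics/w2.png",im[:,:,::-1])
for l,z in [("housing",0),("housing_mouth",.07),("hook0",.075)]:
    for d in finder.tip_of(l,"wrist")[:5]: print(l,round(d["p"],2),np.round(d["at"],1),np.round(unproj(d["at"],z,C),4)[:2])
E
```

```text
2.4 [0.4032 0.2393 0.2891] [[-0.901, 0.434, -0.001], [0.434, 0.901, 0.001], [0.001, 0.0, -1.0]] [ 0.6  0.5 -0.7] 0.08511850727442481
housing 0.86 [301.4 255.4] [0.5315 0.2152]
housing_mouth 0.95 [301.1 280.7] [0.5259 0.2122]
hook0 0.6 [245.6 234.1] [0.4487 0.184 ]
```

View pics/w2.png

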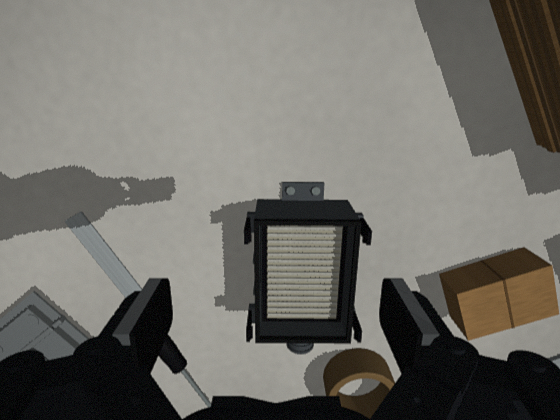

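The housing's mouth is centred near (301,280), its spigot at (300,347), and its long axis is nearly along image rows. The hooks are at about (248,225), (367,230), (250,325) and (357,328). I'll overlay a model.

```bash
cat >> h.py <<'E'
def w(p,pose):
    x,y,a=pose; c,s=np.cos(a),np.sin(a); p=np.array(p,float); return np.array([x+c*p[0]-s*p[1],y+s*p[0]+c*p[1],p[2]])
def rect(a,b,z): return [(-a/2,-b/2,z),(a/2,-b/2,z),(a/2,b/2,z),(-a/2,b/2,z)]
def draw(im,rects,pose,C,box,k=4):
    u0,v0,u1,v1=box; b=cv2.resize(np.ascontiguousarray(im[v0:v1,u0:u1,::-1]),None,fx=k,fy=k,interpolation=cv2.INTER_CUBIC)
    b=np.clip(b*1.0*1.8,0,255).astype(np.uint8)
    for r,col in rects:
        q=np.array([(proj(w(p,pose),C)-[u0,v0]+.5)*k for p in r]).astype(int); cv2.polylines(b,[q],True,col,1)
    return b
E
python3 - <<'E'
from h import *
C=cal("wrist"); im=cv2.imread("pics/w2.png")[:,:,::-1]
b=draw(im,[(rect(150,110,0)and[(x/1e3,y/1e3,.069) for x,y,_ in rect(150,110,0)],(0,255,0)),([(x/1e3,y/1e3,.076) for x,y,_ in rect(140,100,0)],(0,0,255)),([(sx*.06,sy*.061,.083) for sx,sy in [(-1,-1),(1,-1),(1,1),(-1,1)]],(255,255,0)),([(x/1e3,y/1e3,0) for x,y,_ in rect(150,110,0)],(255,0,255))],(.527,.2115,np.radians(-26)),C,(220,170,400,360),3)
cv2.imwrite("pics/o1.png",b)
E
```

```text
(no output)
```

View pics/o1.png

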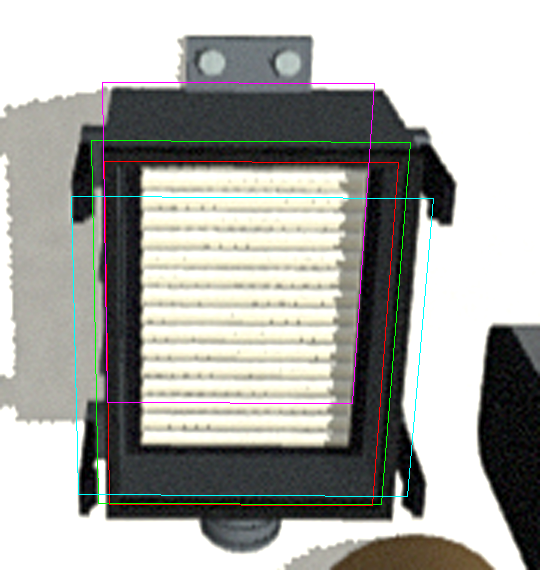

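```bash
python3 - <<'E'
from h import *
from scipy.optimize import least_squares
C=cal("wrist"); im=cv2.imread("pics/w2.png")[:,:,::-1]
obs=[((-.06,-.061,.083),(80,220)),((-.06,.061,.083),(445,221)),((.06,-.061,.083),(85,515)),((.06,.061,.083),(417,515)),((.075,-.055,.069),(106,518)),((.075,.055,.069),(392,517)),((-.075,-.055,0),(108,88)),((-.075,.055,0),(377,88))]
f=lambda q:np.concatenate([proj(w(p,q),C)-(np.array(u)/3+[220,170]) for p,u in obs])
r=least_squares(f,(.527,.2115,-.45),loss="soft_l1"); print(r.x,np.degrees(r.x[2]),f(r.x).reshape(-1,2).round(1).tolist())
E
```

```text
[ 0.53561101  0.21137757 -0.44656356] -25.586207389006717 [[-0.0, -0.8], [-1.7, -1.4], [1.3, -1.1], [-0.6, -1.3], [0.5, 0.6], [-0.9, 0.7], [0.3, 3.9], [0.9, 3.7]]
```

Emit:
servo_tool:
  increments:
    - [-2,-4,0,0,0,-6,-1]
    - [-2,-4,0,0,0,-6,-1]
    - [-2,-4,0,0,0,-6,-1]
    - [-2,-4,0,0,0,-6,-1]
    - [-2,-4,0,0,0,-6,-1]

```text
clock: 3.1
position: [0.4526, 0.0211, 0.2897]
ee_rot: [0.0, -0.039, 0.999, 0.0]
contact_force: [0.3, 0.3, -0.1]
width: 0.0853
gripper_force: 0.0
```

```bash
python3 - <<'E'
from h import *
st(); r=rot(); print(r.inv().apply(np.array([.505,-.155,.26])-manip.get_state()["position"]))
E
```

```text
3.1 [0.4526 0.0211 0.2897] [[-0.997, -0.078, 0.001], [-0.078, 0.997, 0.0], [-0.001, 0.0, -1.0]] [ 0.3  0.3 -0.1] 0.08529864146602108
[-0.03847956 -0.17968705  0.02962495]
```

Emit:
servo_tool:
  increments:
    - [0.6,-4,0,0,0,-5,-1]
    - [0.6,-4,0,0,0,-5,-1]
    - [0.6,-4,0,0,0,-2,-1]
    - [0.6,-4,0,0,0,0,-1]
    - [0,0,0,0,0,0,-1]

```text
clock: 3.6
position: [0.4605, -0.1432, 0.289]
ee_rot: [0.0, -0.139, 0.99, -0.001]
contact_force: [1.1, 1.0, 0.3]
width: 0.0852
gripper_force: 0.0
```

```bash
python3 - <<'E'
from h import *
st(); C=cal("wrist")
im=optics.get_image("wrist"); cv2.imwrite("pics/w3.png",im[:,:,::-1])
P=[]
for l,z in [("lid",0),("lid_rib",.04),("pad0",.03),("lip0",.019)]:
    for d in finder.tip_of(l,"wrist")[:5]: print(l,round(d["p"],2),np.round(d["at"],1),np.round(unproj(d["at"],z,C),4)[:2])
b=draw(im,[([(x/1e3,y/1e3,.019) for x,y,_ in rect(160,120,0)],(0,255,0)),([(x/1e3,y/1e3,.05) for x,y,_ in rect(52,14,0)],(0,0,255))],(.507,-.155,np.radians(16)),C,(210,150,410,350),3)
cv2.imwrite("pics/o2.png",b)
E
```

```text
3.6 [ 0.4605 -0.1432  0.289 ] [[-0.962, -0.274, 0.0], [-0.274, 0.962, -0.003], [0.0, -0.003, -1.0]] [1.1 1.  0.3] 0.08517153452165381
lid 0.91 [260.1 197.9] [ 0.5135 -0.1482]
lid_rib 0.57 [255.6 206.8] [ 0.5124 -0.1519]
pad0 0.95 [227.  155.8] [ 0.4679 -0.1964]
pad0 0.73 [289.2 157.8] [ 0.4515 -0.1309]
pad0 0.69 [284.8 246.6] [ 0.5542 -0.1056]
pad0 0.68 [222.2 244.6] [ 0.5721 -0.1773]
lip0 0.89 [204.2 248.1] [ 0.5879 -0.1976]
lip0 0.87 [303.6 249.3] [ 0.5562 -0.081 ]
lip0 0.85 [202.7 146.1] [ 0.4672 -0.2257]
lip0 0.55 [315.7 149.9] [ 0.4369 -0.1042]
```

View pics/o2.png

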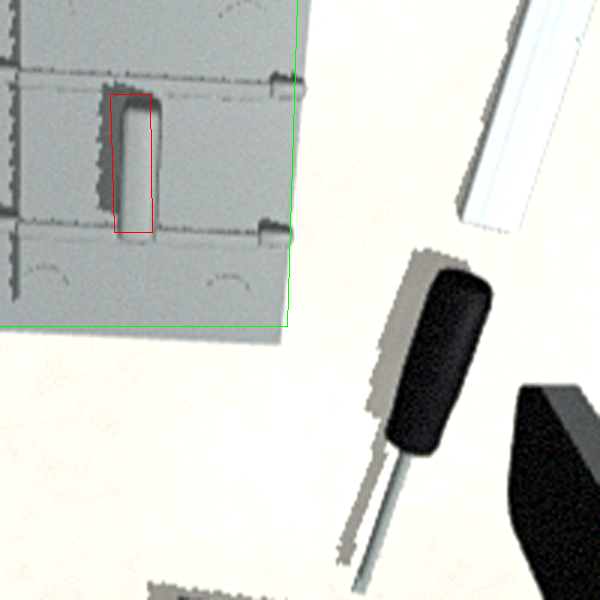

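The rib spans crop (120–160, 100–240), about 3 mm off the model, and the flange corner is at crop (281,344). I'll fit the pose.

```bash
python3 - <<'E'
from h import *
from scipy.optimize import least_squares
C=cal("wrist")
P=[((-.054,-.036,.03),(227,155.8)),((-.054,.036,.03),(289.2,157.8)),((.054,.036,.03),(284.8,246.6)),((.054,-.036,.03),(222.2,244.6)),((.06,-.06,.019),(204.2,248.1)),((.06,.06,.019),(303.6,249.3)),((-.06,-.06,.019),(202.7,146.1)),((-.06,.06,.019),(315.7,149.9)),((0,0,.04),(255.6,206.8)),((.08,.06,.019),(210+281/3,150+344/3)),((.026,-.007,.05),(210+119/3,150+238/3)),((.026,.007,.05),(210+156/3,150+238/3))]
f=lambda q:np.concatenate([proj(w(p,q),C)-np.array(u) for p,u in P])
r=least_squares(f,(.508,-.15,.28),loss="soft_l1"); print(r.x,np.degrees(r.x[2]),f(r.x).reshape(-1,2).round(1).tolist())
s=manip.get_state(); print(rot().inv().apply(np.array([*r.x[:2],.15])-s["position"])*100); m=rot().as_matrix(); print("tool y yaw",np.degrees(np.arctan2(m[1,1],m[0,1])))
E
```

```text
[ 0.51007984 -0.1455482   0.23730394] 13.596514210645301 [[-2.7, -1.6], [1.4, -0.5], [0.3, 1.1], [1.9, 0.6], [1.3, -3.0], [0.7, -0.1], [1.2, -0.1], [-3.7, 1.1], [-0.0, -1.0], [-0.5, -0.7], [-1.6, 1.4], [-1.2, 1.9]]
[-4.64707854 -2.18697452 13.92885294]
tool y yaw 106.26658539341152
```

Emit:
servo_tool:
  increments:
    - [-2.3,-1.1,4,0,0,1.4,-1]
    - [-2.3,-1.1,4,0,0,1.3,-1]
    - [0,0,4,0,0,0,-0.3]
    - [0,0,2,0,0,0,-0.3]
    - [0,0,0,0,0,0,-0.3]

```text
clock: 4.35
position: [0.5074, -0.1454, 0.1462]
ee_rot: [-0.003, -0.118, 0.993, 0.002]
contact_force: [-0.7, 0.3, -0.4]
width: 0.0558
gripper_force: 0.0
```

```bash
python3 - <<'E'
from h import *
st(); C=cal("wrist")
im=optics.get_image("wrist")
for l,z in [("lid_rib",.04),("pad0",.03)]:
    for d in finder.tip_of(l,"wrist")[:5]: print(l,round(d["p"],2),np.round(d["at"],1),np.round(unproj(d["at"],z,C),4)[:2])
b=draw(im,[([(x/1e3,y/1e3,.05) for x,y,_ in rect(52,14,0)],(0,0,255)),([(x/1e3,y/1e3,.019) for x,y,_ in rect(160,120,0)],(0,255,0))],(.51,-.1455,np.radians(13.6)),C,(80,60,480,360),2)
cv2.imwrite("pics/o3.png",b)
E
```

```text
4.35 [ 0.5074 -0.1454  0.1462] [[-0.972, -0.235, -0.007], [-0.235, 0.972, 0.003], [0.006, 0.005, -1.0]] [-0.7  0.3 -0.4] 0.05583062747122407
lid_rib 0.68 [265.5 211.4] [ 0.5111 -0.151 ]
pad0 0.72 [311.6 275.4] [ 0.5571 -0.104 ]
pad0 0.67 [216.  273.5] [ 0.5726 -0.176 ]
pad0 0.66 [212.2 130.4] [ 0.4665 -0.1986]
pad0 0.61 [317. 134.] [ 0.4522 -0.129 ]
```

View pics/o3.png

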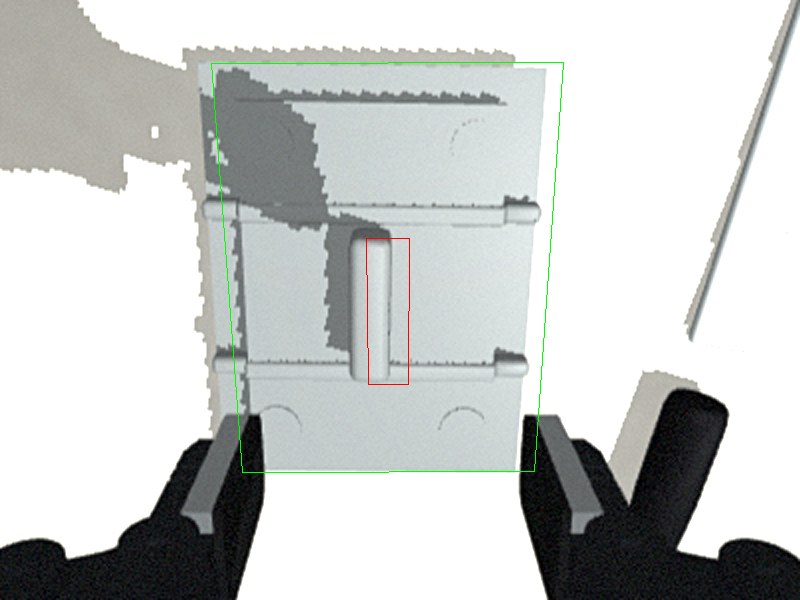

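Emit:
servo_tool:
  increments:
    - [-0.3,-0.7,3,0,0,0,-0.3]
    - [0,0,3,0,0,0,-0.3]
    - [0,0,2.5,0,0,0,-0.3]
    - [0,0,1,0,0,0,-0.3]
    - [0,0,0.5,0,0,0,-0.3]

```text
clock: 5.0
position: [0.5149, -0.1542, 0.0499]
ee_rot: [0.001, -0.117, 0.993, -0.0]
contact_force: [-0.3, -0.9, 0.3]
width: 0.0557
gripper_force: 0.0
```

Emit:
servo_tool:
  increments:
    - [0,0,0.5,0,0,0,-0.3]
    - [0,0,0,0,0,0,-0.3]
    - [0,0,0,0,0,0,1]
    - [0,0,0,0,0,0,1]
    - [0,0,0,0,0,0,1]
  squeeze: 40

```text
clock: 5.5
position: [0.5143, -0.1538, 0.0449]
ee_rot: [0.0, -0.117, 0.993, 0.0]
contact_force: [-0.3, -0.6, 10.5]
width: 0.0127
gripper_force: 42.8
```

Emit:
servo_tool:
  increments:
    - [0,0,0,0,0,0,1]
    - [0,0,-1,0,0,0,1]
    - [0,0,-3,0,0,0,1]
    - [0,0,-4,0,0,0,1]
    - [0,0,-4,0,0,0,1]
  squeeze: 60

```text
clock: 6.0
position: [0.5135, -0.154, 0.1653]
ee_rot: [-0.001, -0.117, 0.993, 0.0]
contact_force: [1.2, -1.0, -2.4]
width: 0.012
gripper_force: 60.9
```

```bash
python3 - <<'E'
from h import *
st(); C=cal("wrist")
r=rot(); p=manip.get_state()["position"]
print("housing pt:",rot().inv().apply(np.array([.533,.2125,p[2]])-p))
im=optics.get_image("wrist"); cv2.imwrite("pics/w4.png",im[:,:,::-1])
for c in ["wrist"]:
  for l in ["pad0","lip0","lid_rib"]:
    for d in finder.tip_of(l,c)[:5]: print(l,round(d["p"],2),np.round(d["at"],1),(r.inv().apply(unproj(d["at"],p[2]+{"pad0":-.015,"lip0":-.026,"lid_rib":-.005}[l],cal(c))-p)*1000).round(1))
E
```

```text
6.0 [ 0.5135 -0.154   0.1653] [[-0.972, -0.233, -0.002], [-0.233, 0.972, 0.0], [0.001, 0.001, -1.0]] [ 1.2 -1.  -2.4] 0.01204485915074985
housing pt: [-1.04339315e-01  3.51853334e-01  1.25400985e-04]
pad0 0.74 [187.5 150.2] [ 50.9 -39.9  15. ]
lip0 0.74 [136.5 132. ] [ 59.  -62.5  26. ]
lip0 0.68 [418.3 131.3] [59.4 60.7 26.1]
lid_rib 0.92 [276.7 276.3] [2.4 0.2 5. ]
```

Emit:
servo_tool:
  increments:
    - [-0.6,2.2,-1,0,0,5,1]
    - [-0.9,4.5,-1,0,0,5,1]
    - [-0.5,4.5,-1,0,0,5,1]
    - [-0.1,4.5,0,0,0,5,1]
    - [0.3,4.5,0,0,0,5,1]

```text
clock: 6.7
position: [0.5224, 0.0513, 0.1925]
ee_rot: [-0.002, 0.102, 0.995, -0.0]
contact_force: [-0.4, 1.2, -0.9]
width: 0.0123
gripper_force: 61.0
```

Emit:
servo_tool:
  increments:
    - [0.7,4.5,0,0,0,5,1]
    - [1.1,4.4,0,0,0,5,1]
    - [1.5,4.3,0,0,0,4.2,1]
    - [0,1,0,0,0,0,1]
    - [0,0,0,0,0,0,1]

```text
clock: 7.2
position: [0.5332, 0.1963, 0.1921]
ee_rot: [-0.002, 0.221, 0.975, -0.001]
contact_force: [-0.9, -1.4, -1.9]
width: 0.0122
gripper_force: 61.0
```

```bash
python3 - <<'E'
from h import *
st(); p=manip.get_state()["position"]; m=rot().as_matrix()
print("go",rot().inv().apply(np.array([.530,.2115,p[2]])-p)*100,"lid yaw",np.degrees(np.arctan2(-m[1,0],-m[0,0])))
C=cal("wrist"); im=optics.get_image("wrist"); cv2.imwrite("pics/w5.png",im[:,:,::-1])
for l in ["pad0","lip0","lid_rib"]:
    for d in finder.tip_of(l,"wrist")[:5]: print(l,round(d["p"],2),np.round(d["at"],1),(rot().inv().apply(unproj(d["at"],p[2]+{"pad0":-.015,"lip0":-.026,"lid_rib":-.005}[l],C)-p)*1000).round(1))
E
```

```text
7.2 [0.5332 0.1963 0.1921] [[-0.902, 0.431, -0.003], [0.431, 0.902, -0.001], [0.003, -0.003, -1.0]] [-0.9 -1.4 -1.9] 0.012217331924328558
go [ 9.47754620e-01  1.23325201e+00 -6.14691382e-04] lid yaw -25.515608475663324
pad0 0.96 [190.1 150.1] [ 55.9 -34.4  15.2]
pad0 0.55 [363.1 150.2] [56.1 36.5 15. ]
lip0 0.82 [415.6 128.2] [63.9 60.9 25.9]
lip0 0.81 [138.3 131.3] [ 62.1 -58.9  26.3]
lid_rib 0.81 [273.  276.9] [ 3.1 -0.3  5. ]
```

Emit:
servo_tool:
  increments:
    - [0.8,1.2,1,0,0,0,1]
    - [0,0,2,0,0,0,1]
    - [0,0,2,0,0,0,1]
    - [0,0,0.5,0,0,0,1]
    - [0,0,0,0,0,0,1]

```text
clock: 7.9
position: [0.5313, 0.209, 0.1382]
ee_rot: [-0.001, 0.223, 0.975, -0.0]
contact_force: [0.2, -0.0, -2.6]
width: 0.0122
gripper_force: 60.9
```

```bash
python3 - <<'E'
from h import *
st(); p=manip.get_state()["position"]; m=rot().as_matrix(); lz=p[2]-.045
H=(.530,.2115,np.radians(-25.7)); L=(p[0],p[1],np.arctan2(-m[1,0],-m[0,0]))
print(L)
a=[]
for c in ["scene","top"]:
    C=cal(c); im=optics.get_image(c)
    R1=lambda a,b,z:[(x,y,z) for x,y,_ in rect(a,b,0)]
    hk=[((sx*.06,sy*.061,.083)) for sx,sy in [(-1,-1),(1,-1),(1,1),(-1,1)]]
    ce=proj((.53,.21,.08),C).astype(int); box=(ce[0]-45,ce[1]-50,ce[0]+45,ce[1]+50)
    b0=draw(im,[],H,C,box,4); 
    b=draw(im,[(R1(.15,.11,0),(0,255,0)),(hk,(255,255,0))],H,C,box,4)
    b2=draw(im,[(R1(.16,.12,lz+.019),(0,0,255)),(R1(.052,.014,lz+.05),(0,0,255))],L,C,box,4)
    k=(b!=b0).any(2); b2[k]=b[k]; a.append(b2)
cv2.imwrite("pics/o4.png",np.hstack(a))
E
```

```text
7.9 [0.5313 0.209  0.1382] [[-0.9, 0.435, -0.002], [0.435, 0.901, -0.0], [0.002, -0.001, -1.0]] [ 0.2 -0.  -2.6] 0.012152012508471354
(np.float64(0.5312507457591343), np.float64(0.20899217098193887), np.float64(-0.4498739595514945))
```

View pics/o4.png

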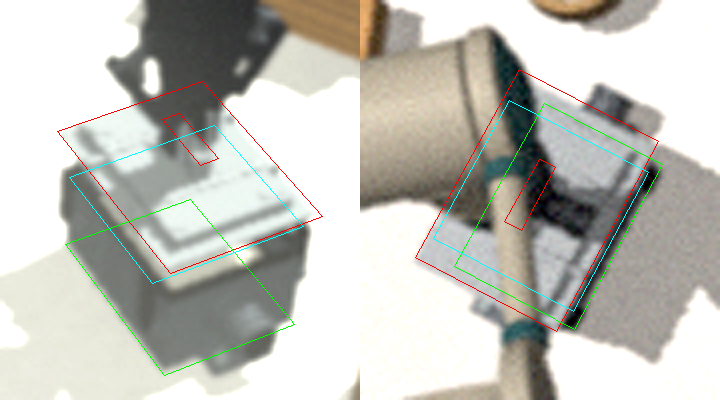

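The lid hovers level over the housing and looks aligned with the catches in both views, though at this resolution I can only tell to a few mm. I'll lower it gently and watch the force.

Emit:
servo_tool:
  increments:
    - [0,0,0.5,0,0,0,1]
    - [0,0,0.5,0,0,0,1]
    - [0,0,0.5,0,0,0,1]
    - [0,0,0.3,0,0,0,1]
    - [0,0,0.2,0,0,0,1]

```text
clock: 8.5
position: [0.5318, 0.2093, 0.1189]
ee_rot: [-0.0, 0.223, 0.975, -0.0]
contact_force: [-0.3, -0.4, -2.3]
width: 0.0121
gripper_force: 61.0
```

Emit:
servo_tool:
  increments:
    - [0,0,0.2,0,0,0,1]
    - [0,0,0.2,0,0,0,1]
    - [0,0,0.1,0,0,0,1]
    - [0,0,0.1,0,0,0,1]
    - [0,0,0,0,0,0,1]

```text
clock: 9.0
position: [0.5326, 0.2098, 0.1138]
ee_rot: [0.001, 0.223, 0.975, 0.001]
contact_force: [0.5, 2.5, 2.3]
width: 0.012
gripper_force: 61.5
```

Emit:
servo_tool:
  increments:
    - [0,0.15,0,0,0,0,1]
    - [0,0.1,0.1,0,0,0,1]
    - [0,0,0.1,0,0,0,1]
    - [0,0,0.1,0,0,0,1]
    - [0,0,0,0,0,0,1]

```text
clock: 9.5
position: [0.5329, 0.2114, 0.1099]
ee_rot: [-0.0, 0.223, 0.975, -0.0]
contact_force: [0.2, -0.1, -1.5]
width: 0.0121
gripper_force: 61.2
```

Emit:
servo_tool:
  increments:
    - [0,0,0.1,0,0,0,1]
    - [0,0,0.1,0,0,0,1]
    - [0,0,0.05,0,0,0,1]
    - [0,0,0,0,0,0,1]
    - [0,0,0,0,0,0,1]

```text
clock: 10.0
position: [0.5331, 0.2115, 0.1085]
ee_rot: [0.0, 0.223, 0.975, 0.0]
contact_force: [-0.7, -1.8, 6.9]
width: 0.0121
gripper_force: 62.0
```

Emit:
servo_tool:
  increments:
    - [0,0,-0.05,0,0,0,-0.4]
    - [0,0,0,0,0,0,-0.4]
    - [0,0,-0.3,0,0,0,-0.4]
    - [0,0,-2,0,0,0,-0.4]
    - [0,0,-3,0,0,0,-0.4]

```text
clock: 10.5
position: [0.5318, 0.2113, 0.16]
ee_rot: [-0.002, 0.223, 0.975, -0.001]
contact_force: [-0.1, -1.0, -0.2]
width: 0.0597
gripper_force: 0.0
```

Emit:
servo_tool:
  increments:
    - [1,0,-4,0,0,0,1]
    - [1,0,-2,0,0,0,1]
    - [0,0,0,0,0,0,1]
    - [0,0,0,0,0,0,1]
    - [0,0,0,0,0,0,1]

```text
clock: 11.0
position: [0.5146, 0.2199, 0.2198]
ee_rot: [-0.001, 0.223, 0.975, -0.001]
contact_force: [0.3, -0.1, -0.8]
width: -0.0002
gripper_force: 0.0
```

```bash
python3 - <<'E'
from h import *
from scipy.optimize import least_squares
st(); C=cal("wrist"); p=manip.get_state()["position"]
im=optics.get_image("wrist"); cv2.imwrite("pics/w6.png",im[:,:,::-1])
for l,z in [("lid_rib",.103),("pad0",.093),("lip0",.082),("hook0",.079),("lid",.063)]:
    for d in finder.tip_of(l,"wrist")[:5]: 
        q=unproj(d["at"],z,C); print(l,round(d["p"],2),np.round(d["at"],1),q.round(4)[:2])
E
```

```text
11.0 [0.5146 0.2199 0.2198] [[-0.901, 0.434, -0.002], [0.434, 0.901, -0.001], [0.002, -0.002, -1.0]] [ 0.3 -0.1 -0.8] -0.00019462038306330482
lid_rib 0.66 [276.6 225.1] [0.5303 0.2139]
pad0 0.79 [327.2 150.6] [0.4979 0.2697]
pad0 0.73 [229.5 284.1] [0.5635 0.1554]
pad0 0.66 [320.9 283.5] [0.5951 0.2225]
pad0 0.57 [225.1 152.7] [0.4675 0.203 ]
lip0 0.79 [203.5 282.9] [0.5581 0.1319]
lip0 0.73 [358.6 139.8] [0.503  0.2943]
lip0 0.6 [348.  283.2] [0.6113 0.2418]
lip0 0.58 [195.9 143. ] [0.4528 0.1847]
hook0 0.79 [199.8 140.7] [0.4527 0.1874]
hook0 0.3 [513.6 225.2] [0.6218 0.3821]
lid 0.62 [272.8 208.3] [0.5293 0.2108]
```

View pics/w6.png

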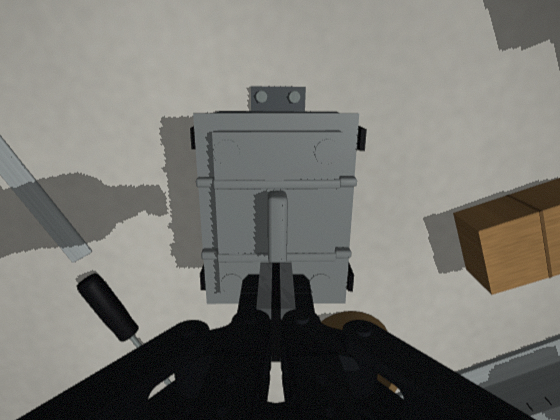

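The lid sits square on the housing, with all four catches at its edge: (194,137), (362,138), (204,278) and (350,275). Going to pad0 with the fingers shut.

Emit:
servo_tool:
  increments:
    - [1.8,-1.8,3,0,0,0,1]
    - [1.8,-1.7,3,0,0,0,1]
    - [0,0,3,0,0,0,1]
    - [0,0,1,0,0,0,1]
    - [0,0,0,0,0,0,1]

```text
clock: 11.8
position: [0.4671, 0.2042, 0.1202]
ee_rot: [-0.001, 0.223, 0.975, -0.001]
contact_force: [0.8, 0.3, 0.0]
width: -0.0001
gripper_force: 0.0
```

```bash
cat > g.py <<'E'
import sys
from h import *
i=int(sys.argv[1]); L=(.5315,.2125,np.radians(-25.7)); sx,sy=[(-1,-1),(-1,1),(1,-1),(1,1)][i]
t=w((sx*.054,sy*.036,.101),L); p=manip.get_state()["position"]; st(); print("go cm",(rot().inv().apply(t-p)*100).round(2), rot().inv().as_rotvec(True).round(1))
E
python3 g.py 0
```

```text
11.8 [0.4671 0.2042 0.1202] [[-0.901, 0.434, -0.002], [0.434, 0.901, -0.001], [0.002, -0.002, -1.0]] [0.8 0.3 0. ] -6.775286362960698e-05
go cm [-0.05 -0.06  1.92] [ 4.010e+01  1.754e+02 -1.000e-01]
```

Emit:
servo_tool:
  increments:
    - [0,0,0.7,0,0,0,1]
    - [0,0,0.5,0,0,0,1]
    - [0,0,0.3,0,0,0,1]
    - [0,0,0.2,0,0,0,1]
    - [0,0,0.1,0,0,0,1]

```text
clock: 12.3
position: [0.4678, 0.2045, 0.1036]
ee_rot: [0.0, 0.223, 0.975, 0.0]
contact_force: [-0.9, -0.0, 5.1]
width: 0.0003
gripper_force: 2.7
```

Emit:
servo_tool:
  increments:
    - [0,0,0.1,0,0,0,1]
    - [0,0,0.1,0,0,0,1]
    - [0,0,0.1,0,0,0,1]
    - [0,0,0,0,0,0,1]
    - [0,0,0,0,0,0,1]

```text
clock: 12.8
position: [0.4676, 0.2046, 0.1008]
ee_rot: [0.0, 0.223, 0.975, 0.0]
contact_force: [-0.8, 0.7, 4.9]
width: -0.0003
gripper_force: 2.4
```

Emit:
servo_tool:
  increments:
    - [0,0,0.1,0,0,0,1]
    - [0,0,0.1,0,0,0,1]
    - [0,0,0,0,0,0,1]
    - [0,0,0,0,0,0,1]
    - [0,0,0,0,0,0,1]

```text
clock: 13.3
position: [0.4677, 0.2047, 0.0991]
ee_rot: [0.0, 0.223, 0.975, 0.0]
contact_force: [-0.9, 0.4, 7.5]
width: 0.0
gripper_force: 3.9
```

Emit:
servo_tool:
  increments:
    - [0,0,0.1,0,0,0,1]
    - [0,0,0.1,0,0,0,1]
    - [0,0,0,0,0,0,1]
    - [0,0,0,0,0,0,1]
    - [0,0,0,0,0,0,1]

```text
clock: 13.8
position: [0.4679, 0.2046, 0.0968]
ee_rot: [0.0, 0.223, 0.975, 0.0]
contact_force: [-0.4, 0.5, 5.5]
width: 0.0
gripper_force: 2.9
```

Emit:
servo_tool:
  increments:
    - [0,0,0.1,0,0,0,1]
    - [0,0,0.1,0,0,0,1]
    - [0,0,0,0,0,0,1]
    - [0,0,0,0,0,0,1]
    - [0,0,0,0,0,0,1]

```text
clock: 14.3
position: [0.4677, 0.2043, 0.095]
ee_rot: [0.0, 0.223, 0.975, 0.0]
contact_force: [-1.4, -1.6, 7.7]
width: -0.0002
gripper_force: 4.0
```

Emit:
servo_tool:
  increments:
    - [0,0,0.1,0,0,0,1]
    - [0,0,0.1,0,0,0,1]
    - [0,0,0,0,0,0,1]
    - [0,0,0,0,0,0,1]
    - [0,0,0,0,0,0,1]

```text
clock: 14.8
position: [0.4676, 0.2042, 0.0936]
ee_rot: [0.0, 0.223, 0.975, -0.0]
contact_force: [-3.2, -2.3, 13.0]
width: -0.0003
gripper_force: 6.4
```

Emit:
servo_tool:
  increments:
    - [0,0,0.1,0,0,0,1]
    - [0,0,0,0,0,0,1]
    - [0,0,0,0,0,0,1]
    - [0,0,0,0,0,0,1]
    - [0,0,0,0,0,0,1]

```text
clock: 15.3
position: [0.4677, 0.2042, 0.0934]
ee_rot: [0.001, 0.222, 0.975, 0.0]
contact_force: [-5.3, -1.4, 16.8]
width: 0.0001
gripper_force: 9.2
```

Emit:
servo_tool:
  increments:
    - [0,0,0.1,0,0,0,1]
    - [0,0,0,0,0,0,1]
    - [0,0,0,0,0,0,1]
    - [0,0,0,0,0,0,1]
    - [0,0,0,0,0,0,1]

```text
clock: 15.8
position: [0.4677, 0.2043, 0.0933]
ee_rot: [0.001, 0.222, 0.975, 0.0]
contact_force: [-7.0, -2.7, 24.1]
width: 0.0003
gripper_force: 12.1
```

Emit:
servo_tool:
  increments:
    - [0,0,0,0,0,0,1]
    - [0,0,0,0,0,0,1]
    - [0,0,0,0,0,0,1]
    - [0,0,0,0,0,0,1]
    - [0,0,0,0,0,0,1]

```text
clock: 16.3
position: [0.4677, 0.2043, 0.0933]
ee_rot: [0.001, 0.222, 0.975, 0.0]
contact_force: [-5.8, -2.7, 24.1]
width: 0.0003
gripper_force: 12.1
```

Emit:
servo_tool:
  increments:
    - [0,0,-0.3,0,0,0,1]
    - [0,0,-0.4,0,0,0,1]
    - [0,0,-0.1,0,0,0,1]
    - [0,0,0,0,0,0,1]
    - [0,0,0,0,0,0,1]

```text
clock: 16.8
position: [0.4672, 0.2043, 0.0977]
ee_rot: [-0.0, 0.223, 0.975, -0.0]
contact_force: [0.2, -0.2, -0.6]
width: 0.0
gripper_force: 0.0
```

Emit:
servo_tool:
  increments:
    - [0,0,-1.4,0,0,0,1]
    - [0,3.6,0,0,0,0,1]
    - [0,3.5,0,0,0,0,1]
    - [0,0,0,0,0,0,1]
    - [0,0,0.4,0,0,0,1]

```text
clock: 17.3
position: [0.4983, 0.2686, 0.1078]
ee_rot: [-0.0, 0.222, 0.975, -0.0]
contact_force: [-0.3, -0.2, 0.0]
width: 0.0004
gripper_force: 0.0
```

Emit:
servo_tool:
  increments:
    - [0,0,0.3,0,0,0,1]
    - [0,0,0.2,0,0,0,1]
    - [0,0,0.1,0,0,0,1]
    - [0,0,0,0,0,0,1]
    - [0,0,0,0,0,0,1]

```text
clock: 17.8
position: [0.4983, 0.2681, 0.1024]
ee_rot: [0.0, 0.223, 0.975, 0.0]
contact_force: [-1.3, -0.4, -0.7]
width: -0.0001
gripper_force: 0.0
```

Emit:
servo_tool:
  increments:
    - [0,0,0.1,0,0,0,1]
    - [0,0,0.1,0,0,0,1]
    - [0,0,0.1,0,0,0,1]
    - [0,0,0.1,0,0,0,1]
    - [0,0,0,0,0,0,1]

```text
clock: 18.3
position: [0.4986, 0.2686, 0.0994]
ee_rot: [0.0, 0.223, 0.975, 0.0]
contact_force: [-1.4, -0.2, 7.1]
width: 0.0001
gripper_force: 3.2
```

Emit:
servo_tool:
  increments:
    - [0,0,0.1,0,0,0,1]
    - [0,0,0.1,0,0,0,1]
    - [0,0,0,0,0,0,1]
    - [0,0,0,0,0,0,1]
    - [0,0,0,0,0,0,1]

```text
clock: 18.8
position: [0.4986, 0.2687, 0.098]
ee_rot: [0.001, 0.223, 0.975, 0.001]
contact_force: [-2.2, -0.4, 9.8]
width: 0.0001
gripper_force: 5.0
```

Emit:
servo_tool:
  increments:
    - [0,0,0.1,0,0,0,1]
    - [0,0,0.1,0,0,0,1]
    - [0,0,0,0,0,0,1]
    - [0,0,0,0,0,0,1]
    - [0,0,0,0,0,0,1]

```text
clock: 19.3
position: [0.4988, 0.2687, 0.0946]
ee_rot: [0.0, 0.223, 0.975, 0.0]
contact_force: [0.4, 1.5, 4.8]
width: 0.0
gripper_force: 2.3
```

Emit:
servo_tool:
  increments:
    - [0,0,0.1,0,0,0,1]
    - [0,0,0.1,0,0,0,1]
    - [0,0,0,0,0,0,1]
    - [0,0,0,0,0,0,1]
    - [0,0,0,0,0,0,1]

```text
clock: 19.8
position: [0.4988, 0.2689, 0.0934]
ee_rot: [0.001, 0.223, 0.975, 0.001]
contact_force: [-1.2, 2.1, 9.8]
width: -0.0002
gripper_force: 4.7
```

Emit:
servo_tool:
  increments:
    - [0,0,0.1,0,0,0,1]
    - [0,0,0.1,0,0,0,1]
    - [0,0,0,0,0,0,1]
    - [0,0,0,0,0,0,1]
    - [0,0,0,0,0,0,1]

```text
clock: 20.3
position: [0.4989, 0.269, 0.0928]
ee_rot: [0.001, 0.223, 0.975, 0.001]
contact_force: [-3.1, 0.4, 18.0]
width: 0.0003
gripper_force: 8.7
```

Emit:
servo_tool:
  increments:
    - [0,0,0,0,0,0,1]
    - [0,0,0,0,0,0,1]
    - [0,0,0,0,0,0,1]
    - [0,0,0,0,0,0,1]
    - [0,0,0,0,0,0,1]

```text
clock: 20.8
position: [0.4989, 0.269, 0.0928]
ee_rot: [0.001, 0.223, 0.975, 0.001]
contact_force: [-3.0, 0.3, 16.6]
width: -0.0001
gripper_force: 8.6
```

Emit:
servo_tool:
  increments:
    - [0,0,0.06,0,0,0,1]
    - [0,0,0,0,0,0,1]
    - [0,0,0,0,0,0,1]
    - [0,0,0,0,0,0,1]
    - [0,0,0,0,0,0,1]

```text
clock: 21.3
position: [0.4989, 0.269, 0.0927]
ee_rot: [0.001, 0.223, 0.975, 0.001]
contact_force: [-4.1, 0.8, 20.0]
width: -0.0002
gripper_force: 10.1
```

Emit:
servo_tool:
  increments:
    - [0,0,0,0,0,0,1]
    - [0,0,-0.7,0,0,0,1]
    - [0,0,-1,0,0,0,1]
    - [0,0,-2,0,0,0,1]
    - [0,0,-2,0,0,0,1]

```text
clock: 21.8
position: [0.4975, 0.2678, 0.1463]
ee_rot: [-0.001, 0.223, 0.975, -0.001]
contact_force: [0.3, 0.4, 0.2]
width: -0.0
gripper_force: 0.0
```

```bash
python3 g.py 3
```

```text
21.8 [0.4975 0.2678 0.1463] [[-0.901, 0.434, -0.003], [0.434, 0.901, -0.001], [0.002, -0.002, -1.0]] [0.3 0.4 0.2] -4.656045727731001e-05
go cm [-10.88   0.11   4.51] [ 40.  175.3  -0.2]
```

Emit:
servo_tool:
  increments:
    - [-3.6,0,0,0,0,0,1]
    - [-3.6,0,0,0,0,0,1]
    - [-3.6,0.1,1.5,0,0,0,1]
    - [0,0,1.5,0,0,0,1]
    - [0,0,0.5,0,0,0,1]

```text
clock: 22.3
position: [0.5952, 0.2211, 0.1091]
ee_rot: [-0.002, 0.223, 0.975, -0.001]
contact_force: [0.1, -0.1, -0.8]
width: 0.0
gripper_force: 0.0
```

Emit:
servo_tool:
  increments:
    - [0,0,0.3,0,0,0,1]
    - [0,0,0.2,0,0,0,1]
    - [0,0,0.2,0,0,0,1]
    - [0,0,0.1,0,0,0,1]
    - [0,0,0,0,0,0,1]

```text
clock: 22.8
position: [0.5959, 0.2227, 0.1041]
ee_rot: [0.0, 0.222, 0.975, 0.0]
contact_force: [0.2, 0.3, 0.4]
width: 0.0001
gripper_force: 0.0
```

Emit:
servo_tool:
  increments:
    - [0,0,0.1,0,0,0,1]
    - [0,0,0.1,0,0,0,1]
    - [0,0,0.1,0,0,0,1]
    - [0,0,0.1,0,0,0,1]
    - [0,0,0,0,0,0,1]

```text
clock: 23.3
position: [0.5963, 0.2224, 0.1005]
ee_rot: [0.0, 0.223, 0.975, 0.0]
contact_force: [-1.8, -0.9, 4.4]
width: 0.0001
gripper_force: 2.2
```

Emit:
servo_tool:
  increments:
    - [0,0,0.1,0,0,0,1]
    - [0,0,0.1,0,0,0,1]
    - [0,0,0,0,0,0,1]
    - [0,0,0,0,0,0,1]
    - [0,0,0,0,0,0,1]

```text
clock: 23.8
position: [0.5965, 0.2224, 0.099]
ee_rot: [0.001, 0.223, 0.975, 0.0]
contact_force: [-2.4, -0.1, 6.7]
width: 0.0003
gripper_force: 3.5
```

Emit:
servo_tool:
  increments:
    - [0,0,0.1,0,0,0,1]
    - [0,0,0.1,0,0,0,1]
    - [0,0,0,0,0,0,1]
    - [0,0,0,0,0,0,1]
    - [0,0,0,0,0,0,1]

```text
clock: 24.3
position: [0.5965, 0.2224, 0.0959]
ee_rot: [0.0, 0.223, 0.975, 0.0]
contact_force: [-0.1, -0.2, 3.1]
width: 0.0002
gripper_force: 1.9
```

Emit:
servo_tool:
  increments:
    - [0,0,0.1,0,0,0,1]
    - [0,0,0.1,0,0,0,1]
    - [0,0,0,0,0,0,1]
    - [0,0,0,0,0,0,1]
    - [0,0,0,0,0,0,1]

```text
clock: 24.8
position: [0.5967, 0.2227, 0.0942]
ee_rot: [0.001, 0.223, 0.975, 0.001]
contact_force: [0.8, 0.7, 6.1]
width: -0.0002
gripper_force: 2.8
```

Emit:
servo_tool:
  increments:
    - [0,0,0.1,0,0,0,1]
    - [0,0,0.1,0,0,0,1]
    - [0,0,0,0,0,0,1]
    - [0,0,0,0,0,0,1]
    - [0,0,0,0,0,0,1]

```text
clock: 25.3
position: [0.5969, 0.2228, 0.093]
ee_rot: [0.001, 0.223, 0.975, 0.001]
contact_force: [-0.2, 0.7, 8.5]
width: 0.0003
gripper_force: 4.4
```

Emit:
servo_tool:
  increments:
    - [0,0,0.1,0,0,0,1]
    - [0,0,0,0,0,0,1]
    - [0,0,0,0,0,0,1]
    - [0,0,0,0,0,0,1]
    - [0,0,0,0,0,0,1]

```text
clock: 25.8
position: [0.597, 0.2228, 0.0928]
ee_rot: [0.001, 0.223, 0.975, 0.001]
contact_force: [-0.7, 0.7, 11.8]
width: -0.0002
gripper_force: 6.2
```

Emit:
servo_tool:
  increments:
    - [0,0,0.1,0,0,0,1]
    - [0,0,0.1,0,0,0,1]
    - [0,0,0,0,0,0,1]
    - [0,0,0,0,0,0,1]
    - [0,0,0,0,0,0,1]

```text
clock: 26.3
position: [0.5971, 0.2228, 0.0925]
ee_rot: [0.002, 0.223, 0.975, 0.001]
contact_force: [-3.2, -0.5, 21.1]
width: 0.0003
gripper_force: 10.1
```

Emit:
servo_tool:
  increments:
    - [0,0,0.04,0,0,0,1]
    - [0,0,0,0,0,0,1]
    - [0,0,0,0,0,0,1]
    - [0,0,0,0,0,0,1]
    - [0,0,0,0,0,0,1]

```text
clock: 26.8
position: [0.597, 0.2228, 0.0924]
ee_rot: [0.002, 0.223, 0.975, 0.001]
contact_force: [-3.3, -0.8, 22.7]
width: 0.0003
gripper_force: 10.9
```

Corner three is bedded. Next I'll lift and move to pad2, −7.2 cm along tool y.

Emit:
servo_tool:
  increments:
    - [0,0,0,0,0,0,1]
    - [0,0,-0.7,0,0,0,1]
    - [0,0,-2.5,0,0,0,1]
    - [0,-3.6,-1,0,0,0,1]
    - [0,-3.6,0,0,0,0,1]

```text
clock: 27.3
position: [0.565, 0.1575, 0.131]
ee_rot: [0.001, 0.222, 0.975, 0.0]
contact_force: [0.2, -0.4, 0.0]
width: -0.0001
gripper_force: 0.0
```

```bash
python3 g.py 2
```

```text
27.3 [0.565  0.1575 0.131 ] [[-0.902, 0.432, 0.002], [0.432, 0.902, 0.0], [-0.001, 0.001, -1.0]] [ 0.2 -0.4  0. ] -5.2713393109884354e-05
go cm [ 0.01 -0.1   3.  ] [ -39.9 -175.4   -0. ]
```

Emit:
servo_tool:
  increments:
    - [0,-0.1,1.5,0,0,0,1]
    - [0,0,0.6,0,0,0,1]
    - [0,0,0.3,0,0,0,1]
    - [0,0,0.2,0,0,0,1]
    - [0,0,0,0,0,0,1]

```text
clock: 27.8
position: [0.5645, 0.1572, 0.1039]
ee_rot: [-0.0, 0.222, 0.975, -0.0]
contact_force: [0.3, 0.3, -0.5]
width: 0.0001
gripper_force: 0.0
```

Emit:
servo_tool:
  increments:
    - [0,0,0.1,0,0,0,1]
    - [0,0,0.1,0,0,0,1]
    - [0,0,0.1,0,0,0,1]
    - [0,0,0.1,0,0,0,1]
    - [0,0,0,0,0,0,1]

```text
clock: 28.3
position: [0.5643, 0.1566, 0.1002]
ee_rot: [-0.0, 0.223, 0.975, 0.0]
contact_force: [0.2, -0.4, -0.4]
width: -0.0001
gripper_force: 0.0
```

Emit:
servo_tool:
  increments:
    - [0,0,0.1,0,0,0,1]
    - [0,0,0.1,0,0,0,1]
    - [0,0,0,0,0,0,1]
    - [0,0,0,0,0,0,1]
    - [0,0,0,0,0,0,1]

```text
clock: 28.8
position: [0.5646, 0.1566, 0.0987]
ee_rot: [0.0, 0.223, 0.975, 0.0]
contact_force: [-0.2, -1.1, 5.7]
width: -0.0
gripper_force: 2.4
```

Emit:
servo_tool:
  increments:
    - [0,0,0.1,0,0,0,1]
    - [0,0,0.1,0,0,0,1]
    - [0,0,0,0,0,0,1]
    - [0,0,0,0,0,0,1]
    - [0,0,0,0,0,0,1]

```text
clock: 29.3
position: [0.5641, 0.1566, 0.0957]
ee_rot: [-0.0, 0.223, 0.975, -0.0]
contact_force: [0.3, -1.1, -0.4]
width: 0.0004
gripper_force: 0.0
```

Snapped. On to the stop.

Emit:
servo_tool:
  increments:
    - [0,0,0.1,0,0,0,1]
    - [0,0,0.1,0,0,0,1]
    - [0,0,0,0,0,0,1]
    - [0,0,0,0,0,0,1]
    - [0,0,0,0,0,0,1]

```text
clock: 29.8
position: [0.5643, 0.1566, 0.0942]
ee_rot: [-0.0, 0.223, 0.975, 0.0]
contact_force: [-0.1, -0.4, 0.1]
width: 0.0004
gripper_force: 0.0
```

Emit:
servo_tool:
  increments:
    - [0,0,0.1,0,0,0,1]
    - [0,0,0.1,0,0,0,1]
    - [0,0,0,0,0,0,1]
    - [0,0,0,0,0,0,1]
    - [0,0,0,0,0,0,1]

```text
clock: 30.3
position: [0.5644, 0.1566, 0.0935]
ee_rot: [0.0, 0.223, 0.975, 0.0]
contact_force: [-0.7, 0.2, 7.1]
width: -0.0001
gripper_force: 3.8
```

Emit:
servo_tool:
  increments:
    - [0,0,0.1,0,0,0,1]
    - [0,0,0.1,0,0,0,1]
    - [0,0,0,0,0,0,1]
    - [0,0,0,0,0,0,1]
    - [0,0,0,0,0,0,1]

```text
clock: 30.8
position: [0.5645, 0.1564, 0.0921]
ee_rot: [0.001, 0.223, 0.975, 0.0]
contact_force: [-3.2, -0.6, 10.9]
width: -0.0002
gripper_force: 5.3
```

Emit:
servo_tool:
  increments:
    - [0,0,0.06,0,0,0,1]
    - [0,0,0,0,0,0,1]
    - [0,0,0,0,0,0,1]
    - [0,0,0,0,0,0,1]
    - [0,0,0,0,0,0,1]

```text
clock: 31.3
position: [0.5645, 0.1564, 0.0917]
ee_rot: [0.001, 0.223, 0.975, -0.0]
contact_force: [-2.6, -1.4, 11.4]
width: -0.0003
gripper_force: 5.9
```

Emit:
servo_tool:
  increments:
    - [0,0,0.1,0,0,0,1]
    - [0,0,0,0,0,0,1]
    - [0,0,0,0,0,0,1]
    - [0,0,0,0,0,0,1]
    - [0,0,0,0,0,0,1]

```text
clock: 31.8
position: [0.5645, 0.1564, 0.0916]
ee_rot: [0.001, 0.222, 0.975, 0.0]
contact_force: [-5.1, -2.2, 16.6]
width: -0.0001
gripper_force: 8.1
```

Emit:
servo_tool:
  increments:
    - [0,0,0.1,0,0,0,1]
    - [0,0,0,0,0,0,1]
    - [0,0,0,0,0,0,1]
    - [0,0,0,0,0,0,1]
    - [0,0,0,0,0,0,1]

```text
clock: 32.3
position: [0.5646, 0.1564, 0.0914]
ee_rot: [0.001, 0.222, 0.975, 0.0]
contact_force: [-3.9, -2.4, 20.6]
width: 0.0002
gripper_force: 10.4
```

Hold at about 21 N, then release, back off and look.

Emit:
servo_tool:
  increments:
    - [0,0,0,0,0,0,1]
    - [0,0,0,0,0,0,1]
    - [0,0,0,0,0,0,1]
    - [0,0,0,0,0,0,1]
    - [0,0,0,0,0,0,1]

```text
clock: 32.8
position: [0.5647, 0.1564, 0.0914]
ee_rot: [0.001, 0.222, 0.975, 0.0]
contact_force: [-5.4, -1.9, 21.7]
width: -0.0005
gripper_force: 10.4
```

Emit:
servo_tool:
  increments:
    - [0,0,-0.7,0,0,0,1]
    - [0,0,-2,0,0,0,1]
    - [1,1,-4,0,0,0,1]
    - [3,2,-4,0,0,0,1]
    - [3,0,-1,0,0,0,1]

```text
clock: 33.3
position: [0.5189, 0.2141, 0.2061]
ee_rot: [0.004, 0.223, 0.975, 0.003]
contact_force: [-0.2, -0.0, -0.6]
width: -0.0003
gripper_force: 0.0
```

Emit:
servo_tool:
  increments:
    - [0,0,0,0,0,0,1]
    - [0,0,0,0,0,0,1]
    - [0,0,0,0,0,0,1]
    - [0,0,0,0,0,0,1]
    - [0,0,0,0,0,0,1]

```text
clock: 33.8
position: [0.516, 0.2112, 0.2009]
ee_rot: [-0.001, 0.223, 0.975, -0.0]
contact_force: [0.2, 0.0, -1.1]
width: 0.0002
gripper_force: 0.0
```

```bash
python3 - <<'E'
from h import *
st(); im=optics.get_image("wrist"); C=cal("wrist"); P=[]
for d in finder.tip_of("lip0","wrist")[:5]: print(round(d["p"],2),np.round(d["at"],1),unproj(d["at"],.075,C).round(4)[:2])
c=proj((.5315,.2125,.075),C).astype(int); u=max(c[0]-120,0); v=max(c[1]-110,0)
cv2.imwrite("pics/w7.png",draw(im,[],None,C,(u,v,u+240,v+190),3))
E
```

```text
33.8 [0.516  0.2112 0.2009] [[-0.9, 0.435, -0.001], [0.435, 0.9, -0.0], [0.001, -0.001, -1.0]] [ 0.2  0.  -1.1] 0.00020437672679433146
0.97 [210.9 288.4] [0.5616 0.1316]
0.88 [376.9 137.2] [0.5059 0.2965]
0.88 [361.5 287.3] [0.6139 0.2423]
0.72 [202.  134.4] [0.4504 0.1862]
```

View pics/w7.png

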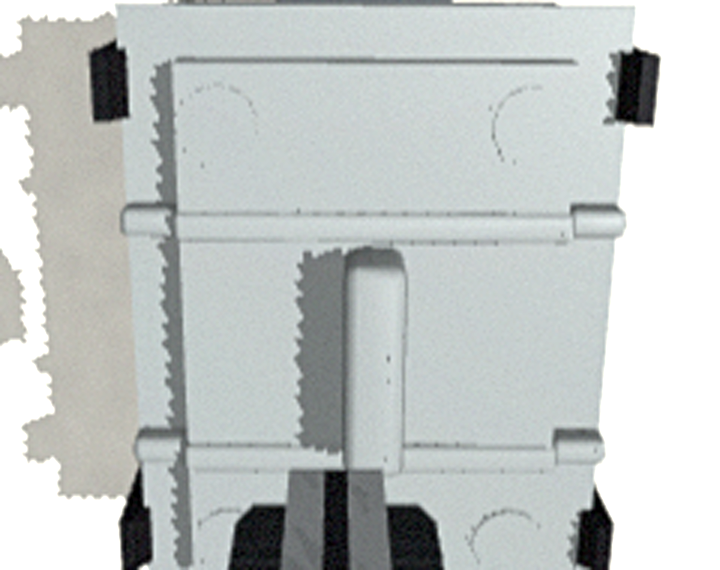

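The hooks overlap the flange at all four corners: crop (110,80), (637,85), (135,530) and (595,530). Nothing is touching the lid, so I'm handing in.

```bash
python3 -c "
from rig import manip
print(manip.sign_off())"
```

```text
the job is handed in; nothing more can be done
None
```

The lid is on the housing with all four corners snapped under their catches, each held at about 20–25 N for at least half a second; the job was handed in at about 34 s, no verdict was shown.

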